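# Load a battery pack into the workshop charging dock

## Robot

A 6-joint arm with a two-finger parallel gripper is mounted at the origin on the work surface. World frame = base frame: x ahead of the robot, y to its left, z up, the work surface at z = 0. Lengths are in m, angles in rad, forces in N, time in s.
With the tool pointing down it reaches from about 0.375 to 0.925 m from the base axis. Payload 5.7 kg.
Tool frame: the origin (TCP) lies midway between the tips of the shut fingers; the grasp point (between the pads) lies 19 mm behind it (env.grip_point_offset is the distance from the TCP to the grasp point, in m); z points along the fingers, y is the line along which they close (so a half turn about z gives the same grasp; the last joint's range is limited). The gripper opens to 85 mm and grips with 20 to 120 N. Pads are 22 mm wide; open, the fingers measure 114 mm over their backs; the gripper's body (76 mm by 85 mm) begins 54 mm behind the grasp point. The pads swing forward as they close: fully open they stand 13 mm farther back than shut.
Start: joints at [0.986, 0.359, 1.51, -0, 1.272, -0.115], TCP at [0.272, 0.535, 0.209] pointing down, gripper open.
Joint ranges: [-2.97, 2.97], [-1.01, 2.36], [0.21, 2.38], [-0.96, 4.11], [0.2, 2.71], [-2.98, 2.98]. Speed limits (rad/s): [2.39, 2.39, 3.14, 3.14, 3.14, 3.14].

## Interface

Orientations are given as a unit quaternion [w, x, y, z].
In Python, from plant import env gives the robot as it stands.
- The arm moves only by the tool arm_command, never from a script. Its argument "motion" is a list of rows, each an object of numbers: "dx", "dy", "dz": the shift along the world's x, y, z scaled (see below); "ax", "ay", "az": the turn, a rotation vector about the world's x, y, z scaled (see below); "jaw": the opening, from -1 (shut) to 1 (fully open). A call has 1 to 12 rows; each row shifts and turns the commanded pose from where the row before left it; what a row does not reach is not made up. The controller multiplies each number of a shift by 0.08 m and each number of a turn by 180 degrees. A row lasts 1/8 s, in which the tool goes at most 62.5 mm and 10.7 degrees, less where a joint would pass 70% of its speed; a pose out of reach is approached as far as the arm can. A call with a number of a shift or a turn outside -1 to 1 is refused whole. A call with a gripper value outside its range is refused whole. The fingers move at their own pace and stop on an object; "force" is the grip in N (left out, the last holds). Time passes only in rows, so rows that do not move let the fingers close. It gives the time, the measured TCP pose, the force, the opening and the grip force at its end, in the units of the state.
- env.observe(): the state, without advancing time (a new reading comes with each control period).
- env.camera(name): name is "scene" or "side" or "wrist"; returns (picture, depth): 400x640x3 uint8, red, green, blue; 400x640 float32, m along the optical axis (not along the pixel's ray), 0 where there is no reading.
- env.get_calibration(name): a dict with "camera_matrix" (3x3 intrinsics, pixels), "dist" ([k1, k2, p1, p2, k3] as OpenCV has them; the pictures are not rectified), "pose" (4x4, takes a point from camera to world coordinates); the wrist camera has in their place "hand_eye" (4x4, takes a point from camera to tool coordinates, whose origin is the TCP and whose axes are the flange's). Camera axes: x right, y down, z forward; pixel columns grow to the right and rows downward; lengths in m; the calibration is good to about 2 mm. A picture is of the moment at which its call begins: read the wrist's pose just before it. get_calibration takes no time and is no camera call.
- env.sign_off(): hands the job in; it is judged then, once.
The state is a dict: "time": time; "qpos": joint angles; "qvel": joint speeds; "effort": joint torques, N m; "tool_pos": TCP position; "tcp_rot": TCP orientation; "contact_force": force on the tool from outside, world axes, zero at the start; "torque": the same for the moment, N m; "finger_gap": finger opening in m; "grasp_force": force on a finger pad.
Only numpy, scipy, OpenCV 4.12 (cv2) and the standard library are available. Lean on these libraries where they do the work, as an engineer would, in place of code of your own. Each camera call takes 0.05 s, during which the arm holds its last target. There are 200 camera calls.

## Task

Slide the orange battery pack, black terminal end first, along the bench, up the dock's ramp and over the yellow lip so that it lies flat in the bay, without ever lifting it off the surfaces it slides on. Then press it fully home against the brass connector head until that stops moving in, and keep pressing there for about half a second with about 16 N; never push the pack with more than 25 N. Leave it home, let go, and do not disturb the other things on the bench.

Things in the scene. Friction and masses are not known exactly. Their poses are not given: they have to be found in the camera images.
- dock: Charging dock fixed to the bench. +x is the loading direction, z up; origin at bench height on the centre line, under the bay-side edge of the yellow lip. Lip: about 16 mm high, x = -8 to 0, then a step of 5.5 mm down into the bay. Blue side rails, tops 22 mm above the bench: 105 mm apart inside from x = -30 to 150 mm, flared to 143 mm apart at x = -100 mm.
- ramp_foot (a point): Middle of the ramp's lower edge, at bench height, dock x = -98 mm. The aluminium ramp is 160 mm wide and rises evenly to 16 mm height at dock x = -8 mm (about 10 degrees). The dock is slippery: the pack slides on it with friction of about 0.3. Its tail is over the lip once its origin is beyond dock x = 55 mm.
- bay (a point): Point on the bay floor at dock x = 60 mm. The grey floor is flat, 10 mm above the bench, dock x = 0 to 210 mm. At its end stands a black connector tower (top 46 mm above the bench) with a brass head facing the ramp (70 mm wide, 12 to 34 mm above the bench). The tower's place varies: the untouched head's face is somewhere at dock x = 120 to 156 mm and is not measured; feel for it.
- pack: Loose battery pack: orange case, blue label on top, black cap with brass contacts at its front (+x) end. 110 (x) x 96 (y) x 34 mm high; origin: centre of underside; 0.5 to 0.8 kg, 2 to 6 N slides it on the bench. Starts before the ramp, front towards it within 20 degrees, up to 45 mm off line. Too wide to grip: push its flat rear and side faces.
- pack_nose (a point): Middle of the lower edge of the pack's black terminal end: 55 mm ahead of the pack's origin along its x, at its underside.
- contact (a joint): How far the brass connector head has been pushed into its tower, in m: 0 untouched, 0.008 against its solid stop (home). It slides along dock +x against a steady 7 N friction, with no spring, and stays where it is left; at the stop the force rises steeply.
- wheel: Bystander: orange wheel lying flat, ring of 80 mm outer diameter, 26 mm high, beside the dock. Origin at the centre of its underside. Leave alone.
- driver: Bystander: screwdriver with a green handle lying on the bench beyond the dock, about 200 mm long along its x axis. Leave alone.
- grease: Bystander: blue jar with a white cap and a pale label, 52 mm diameter, 70 mm high, standing behind the pack's start. Origin at the centre of its underside. Leave alone.
Things that resemble listed ones, but are neither listed nor needed, are in the scene too. What is shaped like the pack but green or white is not meant.

How it is judged:
By the outcome, as a careful person would: the job done as asked, in the order asked, and still so for the second after the job is handed in, with the robot touching nothing.
It also fails if it takes over 69 s, if anything falls off the work surface, if the arm or the gripper's body presses on something with over 40 N, if the wrist force passes 120 N, or if a joint passes its speed limit or range.

## Working session

There is one attempt and no reset: what is moved stays moved. The work goes in short steps, Python scripts to look and compute and a tool call to move; the robot and the scene stay as the last step left them, time stands still between calls to the robot, and variables do not carry over. Pictures are saved under pics/ and viewed, at most 10 in all, crops included, and the job is handed in when it is done.

Besides the shell and the picture viewer there is one more tool, called after ">>>" as name([rows], argument=value, ...), one row to a line, values as JSON. arm_command: Moves the arm, as the interface text tells. Its arguments: {"type":"object","properties":{"motion":{"type":"array"},"force":{"type":"number"}},"required":["motion"]}

```bash
mkdir -p pics; ls
python3 - <<'E'
from plant import env
import cv2,numpy as np
o=env.observe();print({k:np.round(v,3).tolist() for k,v in o.items()})
for n in("scene","side"):
    p,d=env.camera(n);cv2.imwrite(f"pics/{n}0.png",p[:,:,::-1]);np.save(f"pics/{n}0.npy",d)
    c=env.get_calibration(n);print(n,np.round(c["camera_matrix"],1).tolist(),c["dist"],np.round(c["pose"],3).tolist())
print(env.get_calibration("wrist"))
E
```

```text
pics
{'time': 0.0, 'qpos': [0.986, 0.359, 1.511, 0.0, 1.272, -0.115], 'qvel': [-0.002, 0.002, 0.0, -0.003, -0.001, 0.001], 'effort': [0.002, -52.763, -27.862, -0.0, 0.013, -0.0], 'tool_pos': [0.271, 0.534, 0.208], 'tcp_rot': [-0.0, 0.233, 0.973, -0.001], 'contact_force': [0.818, 0.226, -0.755], 'torque': [0.021, -0.024, -0.009], 'grasp_force': 0.0, 'finger_gap': 0.085}
scene [[432.0, 0.0, 317.5], [0.0, 432.0, 199.1], [0.0, 0.0, 1.0]] [-0.10065146  0.          0.          0.          0.        ] [[-0.615, 0.504, -0.606, 1.225], [0.788, 0.392, -0.475, 0.478], [-0.002, -0.77, -0.638, 0.756], [0.0, 0.0, 0.0, 1.0]]
side [[372.3, 0.0, 317.1], [0.0, 372.3, 196.1], [0.0, 0.0, 1.0]] [-0.05523802  0.          0.          0.          0.        ] [[0.988, -0.094, 0.121, 0.435], [-0.153, -0.654, 0.741, -0.807], [0.009, -0.75, -0.661, 0.746], [0.0, 0.0, 0.0, 1.0]]
{'camera_matrix': array([[309.13614213,   0.        , 323.60135874],
       [  0.        , 309.13614213, 201.15755908],
       [  0.        ,   0.        ,   1.        ]]), 'dist': array([-0.05381949,  0.        ,  0.        ,  0.        ,  0.        ]), 'hand_eye': array([[-2.22136863e-05, -9.45455637e-01, -3.25750884e-01,
         8.39454545e-02],
       [ 9.99999553e-01,  2.86768496e-04, -9.00505823e-04,
        -1.65217098e-03],
       [ 9.44803397e-04, -3.25750758e-01,  9.45455208e-01,
        -1.63576969e-01],
       [ 0.00000000e+00,  0.00000000e+00,  0.00000000e+00,
         1.00000000e+00]])}
```

View pics/scene0.png

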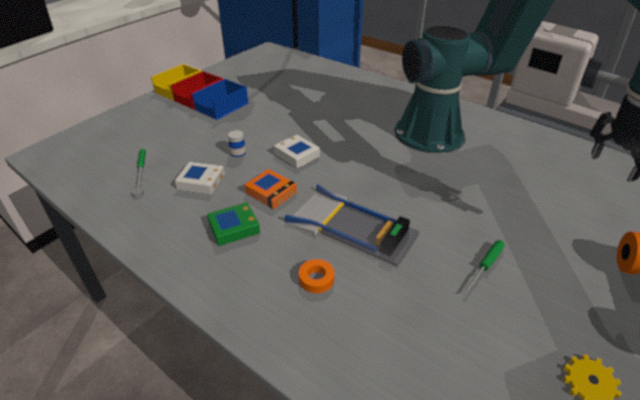

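View pics/side0.png

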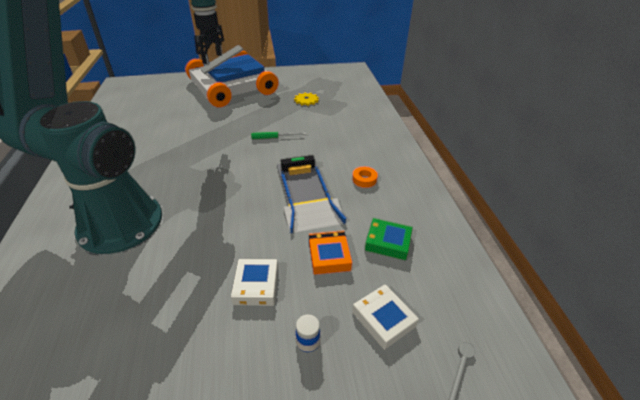

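The orange pack is at scene (271,187) and side (330,253). Lookalikes are the green pack (scene 233,223; side 390,238) and the white packs (scene 200,177 and 297,150; side 385,316 and 256,281). The orange wheel (scene 317,276) is not a pack. I choose the orange one with the black cap facing the ramp. The jar is at side (308,332), and the dock's ramp is at side (315,215).

```bash
cat > h.py <<'E'
import numpy as np,cv2
from plant import env
def cloud(n,d,T=None):
    c=env.get_calibration(n);K=c["camera_matrix"];v,u=np.mgrid[:400,:640]
    p=cv2.undistortPoints(np.stack([u,v],-1).reshape(-1,1,2).astype(float),K,c["dist"]).reshape(400,640,2)
    P=np.dstack([p*d[...,None],d]);T=c["pose"] if T is None else T
    return P@T[:3,:3].T+T[:3,3]
def masks(rgb,P):
    h=cv2.cvtColor(np.ascontiguousarray(rgb),cv2.COLOR_RGB2HSV).astype(int);H,S,V=h[...,0],h[...,1],h[...,2]
    ok=(P[...,2]>-.02)&(P[...,2]<.12)&(V>40)
    return dict(orange=ok&(H>4)&(H<16)&(S>150),yellow=ok&(H>17)&(H<30)&(S>110),blue=ok&(H>102)&(H<125)&(S>110),green=ok&(H>50)&(H<80)&(S>120))
E
python3 - <<'E'
from h import *
for n in("scene","side"):
    rgb=cv2.imread(f"pics/{n}0.png")[:,:,::-1];P=cloud(n,np.load(f"pics/{n}0.npy"))
    for k,m in masks(rgb,P).items():
        q,l,s,c=cv2.connectedComponentsWithStats(m.astype(np.uint8))
        for i in range(1,q):
            if s[i,4]>25:
                Q=P[l==i];print(n,k,c[i].round(),s[i,4],np.median(Q,0).round(3),np.percentile(Q,2,0).round(3),np.percentile(Q,98,0).round(3))
    for u,v in ([(237,134),(265,190),(311,212)] if n=="scene" else [(308,322),(330,252),(315,215),(312,185)]): print((u,v),P[v,u].round(4))
    im=rgb[120:280,160:440] if n=="scene" else rgb[130:370,230:440]
    cv2.imwrite(f"pics/{n}crop.png",cv2.resize(im,None,fx=2.5,fy=2.5,interpolation=cv2.INTER_CUBIC)[:,:,::-1])
E
```

```text
scene orange [183.  82.] 55 [ 0.326 -0.886  0.066] [ 0.234 -0.896  0.013] [ 0.383 -0.878  0.071]
scene orange [265. 186.] 557 [ 0.596 -0.206  0.032] [ 0.521 -0.257  0.008] [ 0.616 -0.168  0.035]
scene orange [283. 195.] 275 [ 0.572 -0.15   0.024] [ 0.526 -0.157  0.005] [ 0.616 -0.146  0.035]
scene orange [630. 253.] 737 [0.279 0.652 0.059] [0.229 0.63  0.01 ] [0.307 0.68  0.099]
scene orange [316. 276.] 903 [0.738 0.092 0.025] [0.7   0.054 0.003] [0.772 0.127 0.028]
scene yellow [171.  79.] 790 [ 0.315 -1.01   0.042] [ 0.223 -1.022  0.004] [ 0.383 -0.897  0.07 ]
scene yellow [333. 213.] 114 [ 0.541 -0.006  0.014] [ 0.493 -0.015  0.008] [0.586 0.001 0.017]
scene yellow [384. 231.] 111 [0.534 0.141 0.034] [0.502 0.133 0.022] [0.565 0.148 0.037]
scene yellow [591. 379.] 1866 [0.622 0.654 0.011] [ 0.574  0.611 -0.   ] [0.664 0.707 0.014]
scene blue [263.   8.] 1039 [-0.675 -1.399  0.024] [-0.688 -1.787 -0.018] [-0.66  -1.195  0.095]
scene blue [326.  12.] 1424 [-0.731 -1.004  0.043] [-1.089 -1.146 -0.017] [-0.664 -0.992  0.115]
scene blue [221.  99.] 1482 [ 0.306 -0.694  0.037] [ 0.224 -
[... 2907 characters left out ...]
]
side blue [255. 273.] 381 [ 0.38  -0.258  0.034] [ 0.353 -0.28   0.031] [ 0.407 -0.234  0.037]
side blue [389. 315.] 509 [ 0.658 -0.412  0.034] [ 0.631 -0.439  0.031] [ 0.689 -0.384  0.037]
side blue [308. 340.] 144 [ 0.478 -0.447  0.042] [ 0.457 -0.452  0.034] [ 0.503 -0.43   0.048]
side green [264. 135.] 156 [0.429 0.368 0.018] [0.385 0.362 0.007] [0.475 0.381 0.025]
side green [298. 159.] 44 [0.53  0.165 0.045] [0.51  0.157 0.042] [0.548 0.178 0.048]
side green [387. 240.] 999 [ 0.715 -0.207  0.033] [ 0.666 -0.247  0.004] [ 0.783 -0.13   0.036]
(308, 322) [ 0.4827 -0.4218  0.0684]
(330, 252) [ 0.565  -0.22    0.0327]
(315, 215) [ 0.5517 -0.0596  0.0077]
(312, 185) [0.5619 0.0714 0.0095]
```

View pics/scenecrop.png

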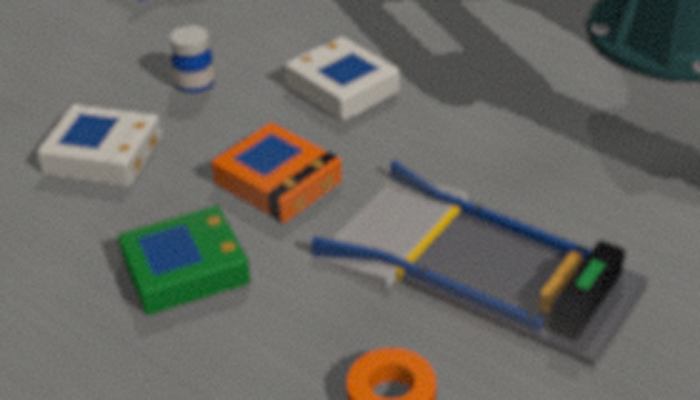

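The crop confirms the choice: an orange case with a blue label and a black cap band on the ramp side, centred at crop (278,168).

Run:
```python
from h import *
for n in("scene","side"):
    rgb=cv2.imread(f"pics/{n}0.png")[:,:,::-1];P=cloud(n,np.load(f"pics/{n}0.npy"));M=masks(rgb,P)
    B=P[M["blue"]];B=B[(B[:,2]>.019)&(B[:,1]>-.025)&(B[:,1]<.15)]
    for a,b in((.46,.51),(.57,.62)):
        Q=B[(B[:,0]>a)&(B[:,0]<b)];f=np.polyfit(Q[:,1],Q[:,0],1);print(n,"rail",len(Q),f.round(4),"x@0.05",np.polyval(f,.05).round(4),Q[:,1].min().round(3),Q[:,1].max().round(3))
    Y=P[M["yellow"]]
    for lo,hi in((-.03,.02),(.12,.16)):
        Q=Y[(Y[:,1]>lo)&(Y[:,1]<hi)&(Y[:,0]<.62)];f=np.polyfit(Q[:,0],Q[:,1],1);print(" yellow",f.round(3),"y@.541",np.polyval(f,.541).round(4),Q[:,1].min().round(4),Q[:,1].max().round(4),"z",Q[:,2].max().round(3))
    # pack top
    top=(P[...,2]>.026)&(P[...,2]<.045)&(P[...,0]>.5)&(P[...,0]<.64)&(P[...,1]>-.29)&(P[...,1]<-.11)
    Q=P[top];r=cv2.minAreaRect(Q[:,:2].astype(np.float32)*1000);print(" pack",r,np.median(Q[:,2]))
    L=P[M["blue"]&top];r=cv2.minAreaRect(L[:,:2].astype(np.float32)*1000);print(" label",r,L[:,:2].mean(0))
    O=P[M["orange"]&top]; 
    C=(Q[:,:2]-Q[:,:2].mean(0));w,V=np.linalg.eigh(np.cov(C.T));print(" pca",V[:,1],Q[:,:2].mean(0))
```

```text
scene rail 113 [-0.0975  0.4897] x@0.05 0.4848 -0.025 0.14
scene rail 117 [-0.0968  0.6025] x@0.05 0.5977 -0.024 0.148
 yellow [ 0.106 -0.064] y@.541 -0.0063 -0.0156 0.0056 z 0.017
 yellow [0.08  0.098] y@.541 0.1414 0.1317 0.1481 z 0.037
 pack ((566.9697875976562, -203.83151245117188), (113.79267883300781, 98.58273315429688), 88.658203125) 0.032461790755902165
 label ((564.234619140625, -216.42440795898438), (39.800601959228516, 53.121639251708984), 86.59882354736328) [ 0.56511051 -0.2165382 ]
 pca [0.02699281 0.99963563] [ 0.57075265 -0.1989472 ]
side rail 62 [-0.0888  0.487 ] x@0.05 0.4826 -0.023 0.137
side rail 52 [-0.0994  0.6005] x@0.05 0.5955 -0.021 0.145
 yellow [ 0.094 -0.054] y@.541 -0.0032 -0.018 0.01 z 0.02
 yellow [0.102 0.083] y@.541 0.1378 0.1257 0.1575 z 0.035
 pack ((566.8142700195312, -205.48684692382812), (111.4690170288086, 96.19603729248047), 88.66984558105469) 0.03307009935019578
 label ((566.0836181640625, -216.65223693847656), (46.935386657714844, 55.13098907470703), 85.45462799072266) [ 0.56536968 -0.2171026 ]
 pca [0.09051688 0.99589492] [ 0.56533434 -0.2106453 ]
```

>>> arm_command([
  {"dx":0.2045,"dy":-0.579,"az":-0.02,"jaw":0},
  {"dx":0.2045,"dy":-0.579,"az":-0.02,"jaw":0},
  {"dx":0.2045,"dy":-0.579,"az":-0.02,"jaw":0},
  {"dx":0.2045,"dy":-0.579,"az":-0.02,"jaw":0},
  {"dx":0.2045,"dy":-0.579,"az":-0.02,"jaw":0},
  {"dx":0.2045,"dy":-0.579,"az":-0.02,"jaw":0},
  {"dx":0.2045,"dy":-0.579,"az":-0.02,"jaw":0},
  {"dx":0.2045,"dy":-0.579,"az":-0.02,"jaw":0},
  {"dx":0.2045,"dy":-0.579,"az":-0.02,"jaw":0},
])

```text
invalid input
```

>>> arm_command([
  {"dx":0.2045,"dy":-0.579,"az":-0.02,"jaw":0},
  {"dx":0.2045,"dy":-0.579,"az":-0.02,"jaw":0},
  {"dx":0.2045,"dy":-0.579,"az":-0.02,"jaw":0},
  {"dx":0.2045,"dy":-0.579,"az":-0.02,"jaw":0},
  {"dx":0.2045,"dy":-0.579,"az":-0.02,"jaw":0},
  {"dx":0.2045,"dy":-0.579,"az":-0.02,"jaw":0},
  {"dx":0.2045,"dy":-0.579,"az":-0.02,"jaw":0},
  {"dx":0.2045,"dy":-0.579,"az":-0.02,"jaw":0},
  {"dx":0.2045,"dy":-0.579,"az":-0.02,"jaw":0},
  {"jaw":0},
  {"jaw":0},
])

```text
invalid input
```

>>> arm_command([
  {"dx":0.2045,"dy":-0.579,"dz":0.0,"ax":0.0,"ay":0.0,"az":-0.02,"jaw":0.0},
], force=20)

```text
time: 0.22
tool_pos: [0.2878, 0.4903, 0.2085]
tcp_rot: [-0.0, 0.262, 0.965, 0.001]
contact_force: [1.1, -1.1, 1.4]
finger_gap: 0.0696
grasp_force: 0.0
```

>>> arm_command([
  {"dx":0.2045,"dy":-0.579,"dz":0,"ax":0,"ay":0,"az":-0.02,"jaw":0},
  {"dx":0.2045,"dy":-0.579,"dz":0,"ax":0,"ay":0,"az":-0.02,"jaw":0},
  {"dx":0.2045,"dy":-0.579,"dz":0,"ax":0,"ay":0,"az":-0.02,"jaw":0},
  {"dx":0.2045,"dy":-0.579,"dz":0,"ax":0,"ay":0,"az":-0.02,"jaw":0},
  {"dx":0.2045,"dy":-0.579,"dz":0,"ax":0,"ay":0,"az":-0.02,"jaw":0},
  {"dx":0.2045,"dy":-0.579,"dz":0,"ax":0,"ay":0,"az":-0.02,"jaw":0},
  {"dx":0.2045,"dy":-0.579,"dz":0,"ax":0,"ay":0,"az":-0.02,"jaw":0},
  {"dx":0.2045,"dy":-0.579,"dz":0,"ax":0,"ay":0,"az":-0.02,"jaw":0},
  {"dx":0.2045,"dy":-0.579,"dz":0,"ax":0,"ay":0,"az":-0.02,"jaw":0},
])

```text
time: 1.35
tool_pos: [0.4353, 0.0702, 0.2088]
tcp_rot: [-0.0, 0.523, 0.852, -0.0]
contact_force: [0.7, 0.4, 0.1]
finger_gap: 0.0425
grasp_force: 0.0
```

>>> arm_command([
  {"dx":0.2045,"dy":-0.579,"dz":0,"ax":0,"ay":0,"az":-0.02,"jaw":0},
  {"dx":0.2045,"dy":-0.579,"dz":0,"ax":0,"ay":0,"az":-0.02,"jaw":0},
  {"dx":0.2045,"dy":-0.579,"dz":0,"ax":0,"ay":0,"az":-0.02,"jaw":0},
  {"dx":0.2045,"dy":-0.579,"dz":0,"ax":0,"ay":0,"az":-0.02,"jaw":0},
  {"dx":0.2045,"dy":-0.579,"dz":0,"ax":0,"ay":0,"az":-0.02,"jaw":0},
  {"dx":0.2045,"dy":-0.579,"dz":0,"ax":0,"ay":0,"az":-0.02,"jaw":0},
  {"dx":0.2045,"dy":-0.579,"dz":0,"ax":0,"ay":0,"az":-0.02,"jaw":0},
  {"dx":0.2045,"dy":-0.579,"dz":0,"ax":0,"ay":0,"az":-0.02,"jaw":0},
  {"dx":0,"dy":0,"dz":0,"ax":0.03,"ay":0,"az":0,"jaw":0},
  {"dx":0,"dy":0,"dz":0,"ax":0.025,"ay":0,"az":0,"jaw":0},
  {"dx":0,"dy":0,"dz":0,"ax":0,"ay":0,"az":0,"jaw":0},
])

```text
time: 2.72
tool_pos: [0.5656, -0.3003, 0.2078]
tcp_rot: [-0.062, 0.716, 0.693, 0.06]
contact_force: [0.0, -0.6, 0.6]
finger_gap: 0.0427
grasp_force: 0.0
```

```bash
cat >> h.py <<'E'
from scipy.spatial.transform import Rotation as R
O=np.array([.545,-.001]);U=np.array([-.0966,.9953]);N=np.array([-.9953,-.0966])
def wristT():
    o=env.observe();w,x,y,z=o["tcp_rot"];T=np.eye(4);T[:3,:3]=R.from_quat([x,y,z,w]).as_matrix();T[:3,3]=o["tool_pos"]
    return T
def look(n,tag,box=None):
    T=wristT()@env.get_calibration("wrist")["hand_eye"] if n=="wrist" else None
    p,d=env.camera(n);cv2.imwrite(f"pics/{tag}.png",p[:,:,::-1]);return p,cloud(n,d,T)
def dock(p): return np.array([(p-O)@U,(p-O)@N])*1000
E
python3 - <<'E'
from h import *
T=wristT();print(T.round(3).tolist())
p,P=look("wrist","w1");M=masks(p,P)
top=(P[...,2]>.026)&(P[...,2]<.045)&(P[...,0]>.5)&(P[...,0]<.64)&(P[...,1]>-.29)&(P[...,1]<-.11)
for m in(top,top&M["blue"]):
    Q=P[m];print(len(Q),cv2.minAreaRect(Q[:,:2].astype(np.float32)*1000),np.median(Q[:,2]))
E
```

```text
[[0.033, 0.999, -0.001, 0.566], [0.985, -0.032, 0.172, -0.3], [0.172, -0.007, -0.985, 0.208], [0.0, 0.0, 0.0, 1.0]]
8766 ((565.1460571289062, -205.26280212402344), (110.29175567626953, 96.67018127441406), 88.28643798828125) 0.032877228737916125
2368 ((565.1864013671875, -217.34503173828125), (48.020992279052734, 58.66749572753906), 88.24491119384766) 0.033411332882355455
```

View pics/w1.png

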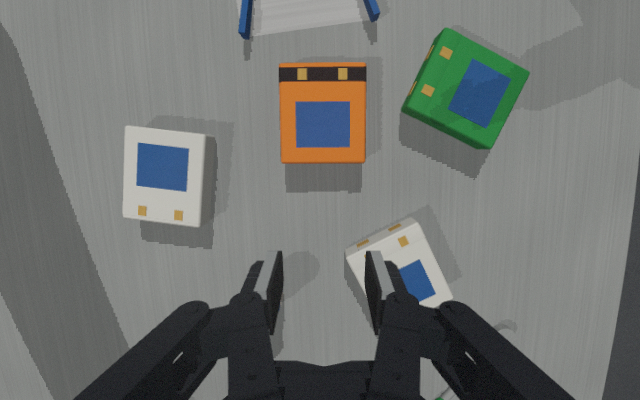

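The wrist view shows the pack at (323,115), square to the fingers at (270,280) and (375,280), and the way down is free. The dock ramp is at (310,15).

>>> arm_command([
  {"dx":-0.01,"dy":0,"dz":-0.62,"ax":0,"ay":0,"az":0,"jaw":0},
  {"dx":-0.01,"dy":0,"dz":-0.62,"ax":0,"ay":0,"az":0,"jaw":0},
  {"dx":0,"dy":0,"dz":-0.62,"ax":0,"ay":0,"az":0,"jaw":0},
  {"dx":0,"dy":0,"dz":-0.4,"ax":0,"ay":0,"az":0,"jaw":0},
  {"dx":0,"dy":0,"dz":-0.2,"ax":0,"ay":0,"az":0,"jaw":0},
  {"dx":0,"dy":0.06,"dz":0,"ax":0,"ay":0,"az":0,"jaw":0},
  {"dx":0,"dy":0.06,"dz":0,"ax":0,"ay":0,"az":0,"jaw":0},
])

```text
time: 3.65
tool_pos: [0.5655, -0.2893, 0.0137]
tcp_rot: [-0.061, 0.715, 0.694, 0.06]
contact_force: [0.2, 0.1, 0.1]
finger_gap: 0.0425
grasp_force: 0.0
```

>>> arm_command([
  {"dx":0,"dy":0.05,"dz":0,"ax":0,"ay":0,"az":0,"jaw":0},
  {"dx":0,"dy":0.05,"dz":0,"ax":0,"ay":0,"az":0,"jaw":0},
])

```text
time: 3.9
tool_pos: [0.5651, -0.2813, 0.0132]
tcp_rot: [-0.061, 0.715, 0.694, 0.06]
contact_force: [0.4, 0.5, 0.3]
finger_gap: 0.0429
grasp_force: 0.0
```

>>> arm_command([
  {"dx":0,"dy":0.05,"dz":0,"ax":0,"ay":0,"az":0,"jaw":0},
  {"dx":0,"dy":0.05,"dz":0,"ax":0,"ay":0,"az":0,"jaw":0},
])

```text
time: 4.15
tool_pos: [0.5645, -0.273, 0.0123]
tcp_rot: [-0.062, 0.715, 0.694, 0.06]
contact_force: [-0.1, 0.6, -0.1]
finger_gap: 0.0428
grasp_force: 0.0
```

>>> arm_command([
  {"dx":0,"dy":0.04,"dz":0,"ax":0,"ay":0,"az":0,"jaw":0},
  {"dx":0,"dy":0.04,"dz":0,"ax":0,"ay":0,"az":0,"jaw":0},
  {"dx":0,"dy":0.04,"dz":0,"ax":0,"ay":0,"az":0,"jaw":0},
  {"dx":0,"dy":0.04,"dz":0,"ax":0,"ay":0,"az":0.004,"jaw":0},
  {"dx":0,"dy":0.04,"dz":0,"ax":0,"ay":0,"az":0.004,"jaw":0},
])

```text
time: 4.78
tool_pos: [0.5645, -0.257, 0.0121]
tcp_rot: [-0.063, 0.706, 0.703, 0.059]
contact_force: [-0.5, -0.6, -0.0]
finger_gap: 0.0429
grasp_force: 0.0
```

>>> arm_command([
  {"dx":0,"dy":0.05,"dz":0,"ax":0,"ay":0,"az":0.005,"jaw":0},
  {"dx":0,"dy":0.05,"dz":0,"ax":0,"ay":0,"az":0.005,"jaw":0},
  {"dx":0,"dy":0.05,"dz":0,"ax":0,"ay":0,"az":0.005,"jaw":0},
  {"dx":0,"dy":0.05,"dz":0,"ax":0,"ay":0,"az":0.005,"jaw":0},
  {"dx":0,"dy":0.05,"dz":0,"ax":0,"ay":0,"az":0.005,"jaw":0},
  {"dx":0,"dy":0.05,"dz":0,"ax":0,"ay":0,"az":0.005,"jaw":0},
  {"dx":0,"dy":0.05,"dz":0,"ax":0,"ay":0,"az":0.003,"jaw":0},
])

```text
time: 5.65
tool_pos: [0.5645, -0.2289, 0.0122]
tcp_rot: [-0.066, 0.669, 0.739, 0.056]
contact_force: [1.1, 0.2, 0.4]
finger_gap: 0.0425
grasp_force: 0.0
```

```bash
cat >> h.py <<'E'
def pack(P):
    v,u=np.mgrid[:400,:640]
    a=P[...,0]-O[0];b=P[...,1]-O[1];dx=a*U[0]+b*U[1];dy=a*N[0]+b*N[1]
    return dx,dy
E
cat > m.py <<'E'
from h import *
import sys
T=wristT();tag=sys.argv[1];print("tcp dock",dock(T[:2,3]).round(1),"yaw",np.degrees(np.arctan2(T[1,0],T[0,0])).round(2),"z",T[2,3].round(4))
for n in("wrist","scene","side"):
    p,P=look(n,tag+n);dx,dy=pack(P);M=masks(p,P)
    l=M["blue"]&(P[...,2]>.026)&(P[...,2]<.075)&(abs(dy)<.035)&(dx>-.3)&(dx<.16)
    Q=P[l]
    if len(Q)<20: print(n,"none");continue
    r=cv2.minAreaRect(Q[:,:2].astype(np.float32)*1000);A=np.c_[Q[:,:2],np.ones(len(Q))]
    pl=np.linalg.lstsq(np.c_[dx[l],dy[l],np.ones(l.sum())],Q[:,2],rcond=None)[0]
    print(n,len(Q),"label dock",dock(np.array(r[0])/1000).round(1),np.round(r[1],1),round(r[2],2),"z",np.median(Q[:,2]).round(4),"pitch",np.degrees(pl[0]).round(1))
    t=(P[...,2]>.026)&(P[...,2]<.075)&(abs(dy)<.06)&(dx>-.3)&(dx<.09)&(M["orange"]|M["blue"])
    r=cv2.minAreaRect(P[t][:,:2].astype(np.float32)*1000);print("   orange+label",dock(np.array(r[0])/1000).round(1),np.round(r[1],1),round(r[2],2))
E
python3 m.py a
```

```text
tcp dock [-228.7    2.6] yaw 95.68 z 0.0122
wrist 9771 label dock [-217.3    0.9] [49.8 59.7] 88.43 z 0.0334 pitch -0.0
   orange+label [-205.1   -0.4] [109.6  95.4] 88.43
scene 152 label dock [-38.9   0.7] [ 53.7 393.8] 5.77 z 0.0331 pitch 2.0
   orange+label [-202.6   -3.9] [111.5  97.8] 88.15
side 172 label dock [-225.9   -3.6] [62.6 36.8] 78.24 z 0.034 pitch -11.9
   orange+label [-207.3   -0.9] [107.2  94. ] 88.32
```

View pics/awrist.png

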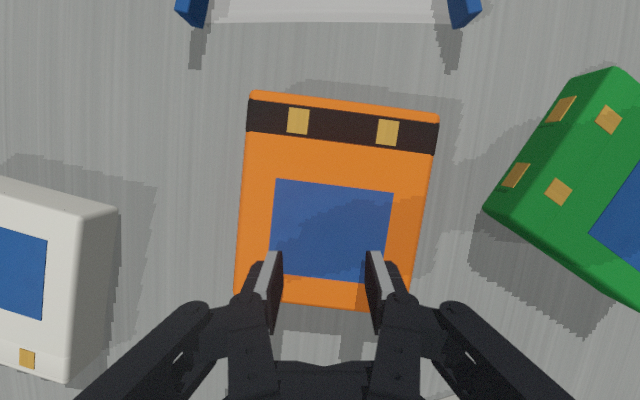

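Run:
```python
from h import *
T=wristT()@env.get_calibration("wrist")["hand_eye"]
print(T.round(3).tolist(), env.grip_point_offset, env.observe()["finger_gap"])
p,d=env.camera("wrist");P=cloud("wrist",d,T)
for u,v in [(270,258),(270,270),(265,290),(378,258),(378,270),(320,260),(320,290),(300,240)]: print((u,v),d[v,u].round(4),P[v,u].round(4),dock(P[v,u,:2]).round(1),p[v,u])
s=cv2.imread("pics/aside.png")[150:320,220:440];c=cv2.imread("pics/ascene.png")[90:260,200:420]
cv2.imwrite("pics/comb.png",np.vstack([cv2.resize(x,None,fx=3,fy=1.75*1,interpolation=cv2.INTER_CUBIC) if 0 else cv2.resize(x,(388,300),interpolation=cv2.INTER_CUBIC) for x in(s,c)]))
```

```text
[[0.995, 0.099, 0.01, 0.559], [0.1, -0.982, -0.159, -0.176], [-0.006, 0.159, -0.987, 0.188], [0.0, 0.0, 0.0, 1.0]] 0.0187 0.04262855567831016
(270, 258) 0.1461 [ 0.5382 -0.2284  0.0479] [-225.7   28.8] [142 144 143]
(270, 270) 0.135 [ 0.5403 -0.2296  0.0594] [-227.1   26.8] [142 143 143]
(265, 290) 0.1221 [ 0.5409 -0.2326  0.0729] [-230.1   26.5] [132 132 131]
(378, 258) 0.1469 [ 0.5893 -0.2235  0.0469] [-225.8  -22.6] [141 143 144]
(378, 270) 0.1357 [ 0.5876 -0.2252  0.0584] [-227.2  -20.7] [144 145 145]
(320, 260) 0.1612 [ 0.5621 -0.2322  0.0335] [-231.7    5.3] [ 55  84 132]
(320, 290) 0.1645 [ 0.5638 -0.2492  0.0329] [-248.8    5.3] [207 125  52]
(300, 240) 0.1593 [ 0.5508 -0.2224  0.0337] [-220.9   15.6] [ 60  87 134]
```

View pics/comb.png

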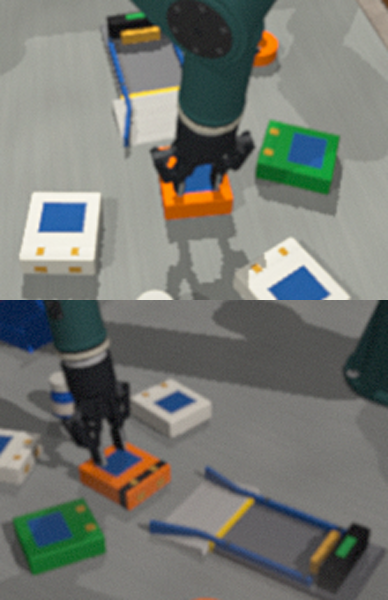

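The fingers passed above the pack. They stand at (270,258) and (378,258) over the label, so half-open tips sit well behind the TCP. The pack has not moved, so I'll measure the tips in tool coordinates and come in again.

Run:
```python
from h import *
p,d=env.camera("wrist");H=env.get_calibration("wrist")["hand_eye"];P=cloud("wrist",d,H)
# tool frame points; finger pixels: nearer than the label, in the lower part
m=(d>0.05)&(d<.152);v,u=np.mgrid[:400,:640];m&=(v>235)
Q=P[m];print(len(Q))
for s in(-1,1):
    q=Q[(np.sign(Q[:,1])==s)&(abs(Q[:,1])<.06)]
    for z0 in np.arange(-.08,0,.005):
        k=q[(q[:,2]>z0)&(q[:,2]<=z0+.005)]
        if len(k): print(s,z0.round(3),len(k),"x",k[:,0].min().round(4),k[:,0].max().round(4),"y",k[:,1].min().round(4),k[:,1].max().round(4))
```

```text
33405
-1 -0.08 2177 x -0.0144 0.0127 y -0.057 -0.0203
-1 -0.075 764 x -0.0141 0.0125 y -0.0545 -0.0218
-1 -0.07 460 x -0.0015 0.013 y -0.0529 -0.0234
-1 -0.065 388 x -0.0128 0.0112 y -0.0395 -0.0218
-1 -0.06 241 x -0.0136 0.0102 y -0.0356 -0.0218
-1 -0.055 273 x -0.0122 0.0101 y -0.0358 -0.0218
-1 -0.05 262 x -0.0129 0.0102 y -0.0358 -0.0219
-1 -0.045 231 x -0.0125 0.0104 y -0.0355 -0.0221
-1 -0.04 206 x -0.0129 0.0101 y -0.0356 -0.0221
-1 -0.035 156 x -0.0081 0.0104 y -0.0357 -0.0222
-1 -0.03 17 x 0.0064 0.0097 y -0.029 -0.0222
1 -0.08 2207 x -0.0143 0.0126 y 0.0188 0.0545
1 -0.075 769 x -0.0139 0.0128 y 0.0204 0.053
1 -0.07 458 x -0.0006 0.0128 y 0.022 0.0506
1 -0.065 377 x -0.0125 0.0109 y 0.0203 0.038
1 -0.06 258 x -0.0124 0.0103 y 0.0204 0.0337
1 -0.055 274 x -0.0131 0.0103 y 0.0203 0.0339
1 -0.05 255 x -0.0131 0.0103 y 0.0203 0.0343
1 -0.045 237 x -0.0123 0.0103 y 0.0203 0.0343
1 -0.04 219 x -0.0129 0.0101 y 0.0204 0.0342
1 -0.035 157 x -0.0085 0.0102 y 0.0203 0.0338
1 -0.03 26 x 0.0049 0.0096 y 0.0205 0.0309
```

>>> arm_command([
  {"dx":0,"dy":0,"dz":0.4,"ax":0,"ay":0,"az":0,"jaw":0},
  {"dx":0,"dy":-0.35,"dz":0,"ax":0,"ay":0,"az":-0.02,"jaw":0},
  {"dx":0,"dy":-0.35,"dz":0,"ax":0,"ay":0,"az":-0.02,"jaw":0},
  {"dx":0,"dy":-0.12,"dz":0,"ax":0,"ay":0,"az":0,"jaw":0},
  {"dx":0,"dy":0,"dz":0,"ax":0,"ay":0,"az":0,"jaw":0},
])

```text
time: 6.52
tool_pos: [0.5643, -0.295, 0.044]
tcp_rot: [-0.062, 0.714, 0.695, 0.06]
contact_force: [0.1, -0.1, -0.8]
finger_gap: 0.0431
grasp_force: 0.0
```

>>> arm_command([
  {"dx":0.03,"dy":0,"dz":-0.3,"ax":0,"ay":0,"az":0,"jaw":0},
  {"dx":0,"dy":0,"dz":-0.2,"ax":0,"ay":0,"az":0,"jaw":0},
  {"dx":0,"dy":0,"dz":-0.1,"ax":0,"ay":0,"az":0,"jaw":0},
  {"dx":0,"dy":0,"dz":-0.05,"ax":0,"ay":0,"az":0,"jaw":0},
  {"dx":0,"dy":0,"dz":0,"ax":0,"ay":0,"az":0,"jaw":0},
])

```text
time: 7.15
tool_pos: [0.567, -0.2947, -0.0078]
tcp_rot: [-0.062, 0.714, 0.695, 0.06]
contact_force: [-0.5, 0.1, 0.5]
finger_gap: 0.0427
grasp_force: 0.0
```

>>> arm_command([
  {"dx":0,"dy":0.1,"dz":-0.02,"ax":0,"ay":0,"az":0,"jaw":0},
  {"dx":0,"dy":0.1,"dz":-0.02,"ax":0,"ay":0,"az":0,"jaw":0},
  {"dx":0,"dy":0.06,"dz":0,"ax":0,"ay":0,"az":0,"jaw":0},
  {"dx":0,"dy":0.06,"dz":0,"ax":0,"ay":0,"az":0,"jaw":0},
  {"dx":0,"dy":0.03,"dz":0,"ax":0,"ay":0,"az":0,"jaw":0},
  {"dx":0,"dy":0.03,"dz":0,"ax":0,"ay":0,"az":0,"jaw":0},
])

```text
time: 7.9
tool_pos: [0.567, -0.2645, -0.011]
tcp_rot: [-0.062, 0.714, 0.695, 0.06]
contact_force: [-0.4, -2.3, 0.3]
finger_gap: 0.0429
grasp_force: 1.3
```

>>> arm_command([
  {"dx":0,"dy":0.04,"dz":0,"ax":0,"ay":0,"az":0,"jaw":0},
  {"dx":0,"dy":0.04,"dz":0,"ax":0,"ay":0,"az":0,"jaw":0},
])

```text
time: 8.15
tool_pos: [0.5672, -0.2585, -0.0109]
tcp_rot: [-0.062, 0.714, 0.695, 0.06]
contact_force: [0.4, -2.6, -0.3]
finger_gap: 0.0432
grasp_force: 1.2
```

>>> arm_command([
  {"dx":0,"dy":0.05,"dz":0,"ax":0,"ay":0,"az":0.004,"jaw":0},
  {"dx":0,"dy":0.05,"dz":0,"ax":0,"ay":0,"az":0.004,"jaw":0},
  {"dx":0,"dy":0.05,"dz":0,"ax":0,"ay":0,"az":0.004,"jaw":0},
  {"dx":0,"dy":0.05,"dz":0,"ax":0,"ay":0,"az":0.004,"jaw":0},
  {"dx":0,"dy":0.05,"dz":0,"ax":0,"ay":0,"az":0.005,"jaw":0},
  {"dx":0,"dy":0.05,"dz":0,"ax":0,"ay":0,"az":0.005,"jaw":0},
  {"dx":0,"dy":0.05,"dz":0,"ax":0,"ay":0,"az":0.005,"jaw":0},
  {"dx":0,"dy":0.05,"dz":0,"ax":0,"ay":0,"az":0.005,"jaw":0},
  {"dx":0,"dy":0.05,"dz":0,"ax":0,"ay":0,"az":0.004,"jaw":0},
])

```text
time: 9.28
tool_pos: [0.5669, -0.2218, -0.011]
tcp_rot: [-0.066, 0.668, 0.739, 0.056]
contact_force: [1.2, -3.0, 0.8]
finger_gap: 0.0428
grasp_force: 1.4
```

```bash
python3 m.py b
```

```text
tcp dock [-221.8   -0.5] yaw 95.69 z -0.011
wrist 16315 label dock [-174.3    3. ] [59.6 49.5] 5.88 z 0.0334 pitch -0.1
   orange+label [-163.2    2.7] [ 95.7 110.8] 5.53
scene 176 label dock [-17.4   5.9] [ 54.  352.7] 6.74 z 0.0332 pitch 2.3
   orange+label [-161.8    0.4] [ 99.4 117.8] 6.64
side 31 label dock [-187.2   28.1] [77.6 15.7] 82.35 z 0.0328 pitch -12.5
   orange+label [-178.3   14.3] [ 72.4 138.6] 7.76
```

>>> arm_command([
  {"dx":0,"dy":0.05,"dz":0,"ax":0,"ay":0,"az":0,"jaw":0},
  {"dx":0,"dy":0.05,"dz":0,"ax":0,"ay":0,"az":0,"jaw":0},
  {"dx":0,"dy":0.05,"dz":0,"ax":0,"ay":0,"az":0,"jaw":0},
  {"dx":0,"dy":0.05,"dz":0,"ax":0,"ay":0,"az":0,"jaw":0},
  {"dx":0,"dy":0.05,"dz":0,"ax":0,"ay":0,"az":0,"jaw":0},
  {"dx":0,"dy":0.05,"dz":0,"ax":0,"ay":0,"az":0,"jaw":0},
  {"dx":0,"dy":0.05,"dz":0,"ax":0,"ay":0,"az":0,"jaw":0},
])

```text
time: 10.3
tool_pos: [0.5668, -0.1936, -0.0111]
tcp_rot: [-0.066, 0.669, 0.738, 0.056]
contact_force: [-0.3, -2.9, -0.4]
finger_gap: 0.0426
grasp_force: 1.2
```

>>> arm_command([
  {"dx":-0.006,"dy":0.062,"dz":0,"ax":0,"ay":0,"az":0,"jaw":0},
  {"dx":-0.006,"dy":0.062,"dz":0,"ax":0,"ay":0,"az":0,"jaw":0},
  {"dx":-0.006,"dy":0.062,"dz":0,"ax":0,"ay":0,"az":0,"jaw":0},
  {"dx":-0.006,"dy":0.062,"dz":0,"ax":0,"ay":0,"az":0,"jaw":0},
  {"dx":-0.006,"dy":0.062,"dz":0,"ax":0,"ay":0,"az":0,"jaw":0},
  {"dx":-0.006,"dy":0.062,"dz":0,"ax":0,"ay":0,"az":0,"jaw":0},
])

```text
time: 11.05
tool_pos: [0.5639, -0.1639, -0.011]
tcp_rot: [-0.066, 0.669, 0.738, 0.056]
contact_force: [-0.4, -1.4, -0.8]
finger_gap: 0.0428
grasp_force: 1.1
```

```bash
cat >> m.py <<'E'
    if n=="wrist":
        b=M["blue"]&(P[...,2]>.016)&(P[...,2]<.026)&(abs(dy)>.045)&(abs(dy)<.085)
        for s in(-1,1):
            for lo in range(-100,150,30):
                k=b&(np.sign(dy)==s)&(dx*1000>lo)&(dx*1000<lo+30)
                if k.sum()>20: print("   rail",s,lo,(dy[k]*s).min().round(4)*1000,(np.median(dy[k])*1000).round(1))
        y=M["yellow"]&(abs(dy)<.04)&(dx>-.03)&(dx<.03)
        if y.sum()>20: print("   lip",np.percentile(dx[y]*1000,[2,50,98]).round(1))
        break
E
python3 m.py c
```

```text
tcp dock [-163.9   -3.1] yaw 95.64 z -0.011
wrist 16989 label dock [-118.     0.2] [59.6 49.2] 5.82 z 0.037 pitch 4.8
   orange+label [-107.4    0.2] [ 96.  108.3] 5.57
   rail -1 -100 60.3 -68.0
   rail -1 -70 54.300000000000004 -60.5
   rail 1 -100 63.8 71.5
   rail 1 -70 56.800000000000004 63.6
```

>>> arm_command([
  {"dx":-0.0075,"dy":0.062,"dz":0,"ax":0,"ay":0,"az":0,"jaw":0},
  {"dx":-0.0075,"dy":0.062,"dz":0,"ax":0,"ay":0,"az":0,"jaw":0},
  {"dx":-0.0075,"dy":0.062,"dz":0,"ax":0,"ay":0,"az":0,"jaw":0},
  {"dx":-0.0075,"dy":0.062,"dz":0,"ax":0,"ay":0,"az":0,"jaw":0},
  {"dx":-0.0075,"dy":0.062,"dz":0,"ax":0,"ay":0,"az":0,"jaw":0},
])

```text
time: 11.72
tool_pos: [0.5609, -0.1391, -0.0111]
tcp_rot: [-0.066, 0.669, 0.738, 0.056]
contact_force: [0.7, -2.2, -1.7]
finger_gap: 0.0426
grasp_force: 1.2
```

>>> arm_command([
  {"dx":-0.0075,"dy":0.062,"dz":0,"ax":0,"ay":0,"az":0,"jaw":0},
  {"dx":-0.0075,"dy":0.062,"dz":0,"ax":0,"ay":0,"az":0,"jaw":0},
  {"dx":-0.0075,"dy":0.062,"dz":0,"ax":0,"ay":0,"az":0,"jaw":0},
  {"dx":-0.0075,"dy":0.062,"dz":0,"ax":0,"ay":0,"az":0,"jaw":0},
  {"dx":-0.0075,"dy":0.062,"dz":0,"ax":0,"ay":0,"az":0,"jaw":0},
  {"dx":-0.007,"dy":0.062,"dz":0,"ax":0,"ay":0,"az":0,"jaw":0},
])

```text
time: 12.48
tool_pos: [0.5574, -0.1094, -0.011]
tcp_rot: [-0.066, 0.669, 0.738, 0.056]
contact_force: [0.2, -2.4, -0.3]
finger_gap: 0.043
grasp_force: 1.3
```

```bash
python3 m.py d
```

```text
tcp dock [-109.    -1.9] yaw 95.64 z -0.011
wrist 17558 label dock [-65.2   1.3] [59.9 48.9] 5.58 z 0.0408 pitch 10.1
   orange+label [-55.3   1.3] [ 96.  105.6] 5.62
   rail -1 -100 60.5 -68.1
   rail -1 -70 53.900000000000006 -60.4
   rail -1 -40 54.0 -56.7
   rail -1 -10 55.800000000000004 -57.4
   rail 1 -100 64.4 72.1
   rail 1 -70 57.5 64.0
   rail 1 -40 57.7 60.3
   rail 1 -10 60.1 61.3
   lip [-17.6 -11.9  -6. ]
```

>>> arm_command([
  {"dx":0.007,"dy":-0.07,"dz":0,"ax":0,"ay":0,"az":0,"jaw":0},
  {"dx":0,"dy":0,"dz":0.08,"ax":0,"ay":0,"az":0,"jaw":0},
  {"dx":-0.007,"dy":0.06,"dz":0,"ax":0,"ay":0,"az":0,"jaw":0},
  {"dx":-0.006,"dy":0.062,"dz":0,"ax":0,"ay":0,"az":0,"jaw":0},
  {"dx":-0.006,"dy":0.062,"dz":0.006,"ax":0,"ay":0,"az":0,"jaw":0},
])

```text
time: 13.15
tool_pos: [0.5569, -0.1008, -0.004]
tcp_rot: [-0.065, 0.669, 0.738, 0.056]
contact_force: [-0.5, -3.5, 1.1]
finger_gap: 0.0426
grasp_force: 1.6
```

>>> arm_command([
  {"dx":-0.006,"dy":0.062,"dz":0.011,"ax":0,"ay":0,"az":0,"jaw":0},
  {"dx":-0.006,"dy":0.062,"dz":0.011,"ax":0,"ay":0,"az":0,"jaw":0},
  {"dx":-0.006,"dy":0.062,"dz":0.011,"ax":0,"ay":0,"az":0,"jaw":0},
  {"dx":-0.006,"dy":0.062,"dz":0.011,"ax":0,"ay":0,"az":0,"jaw":0},
  {"dx":-0.006,"dy":0.062,"dz":0.011,"ax":0,"ay":0,"az":0,"jaw":0},
])

```text
time: 13.78
tool_pos: [0.554, -0.0754, 0.0003]
tcp_rot: [-0.066, 0.669, 0.738, 0.056]
contact_force: [0.6, -3.8, 0.3]
finger_gap: 0.0429
grasp_force: 1.7
```

```bash
python3 m.py e | head -3
```

```text
tcp dock [-74.9  -1.8] yaw 95.64 z 0.0003
wrist 16317 label dock [-30.1   1.8] [60.  48.9] 5.67 z 0.047 pitch 10.0
   orange+label [-21.8  -1. ] [101.6 110.9] 5.46
```

>>> arm_command([
  {"dx":-0.004,"dy":0.037,"dz":0.005,"ax":0,"ay":0,"az":0,"jaw":0},
  {"dx":-0.004,"dy":0.037,"dz":0.005,"ax":0,"ay":0,"az":0,"jaw":0},
  {"dx":-0.004,"dy":0.037,"dz":0.005,"ax":0,"ay":0,"az":0,"jaw":0},
  {"dx":-0.004,"dy":0.037,"dz":0.005,"ax":0,"ay":0,"az":0,"jaw":0},
])

```text
time: 14.32
tool_pos: [0.5525, -0.0634, 0.0018]
tcp_rot: [-0.066, 0.669, 0.738, 0.056]
contact_force: [-0.0, -0.9, 0.3]
finger_gap: 0.0426
grasp_force: 0.6
```

>>> arm_command([
  {"dx":-0.004,"dy":0.03,"dz":0.0,"ax":0,"ay":0,"az":0,"jaw":0},
  {"dx":-0.003,"dy":0.03,"dz":0,"ax":0,"ay":0,"az":0,"jaw":0},
  {"dx":-0.003,"dy":0.03,"dz":0,"ax":0,"ay":0,"az":0,"jaw":0},
  {"dx":-0.003,"dy":0.03,"dz":0,"ax":0,"ay":0,"az":0,"jaw":0},
])

```text
time: 14.82
tool_pos: [0.5516, -0.0541, 0.0017]
tcp_rot: [-0.066, 0.669, 0.738, 0.056]
contact_force: [-0.5, -0.9, -0.7]
finger_gap: 0.0425
grasp_force: 0.6
```

```bash
python3 m.py f | head -3
```

```text
tcp dock [-53.5  -1.4] yaw 95.63 z 0.0017
wrist 17134 label dock [-4.1  1.8] [59.8 49.4] 5.76 z 0.049 pitch -5.0
   orange+label [1.  0.9] [ 97.1 122.8] 6.29
```

>>> arm_command([
  {"dx":-0.005,"dy":0.05,"dz":0,"ax":0,"ay":0,"az":0,"jaw":0},
  {"dx":-0.005,"dy":0.05,"dz":0,"ax":0,"ay":0,"az":0,"jaw":0},
  {"dx":-0.005,"dy":0.05,"dz":0,"ax":0,"ay":0,"az":0,"jaw":0},
  {"dx":-0.005,"dy":0.05,"dz":0,"ax":0,"ay":0,"az":0,"jaw":0},
  {"dx":-0.005,"dy":0.05,"dz":0,"ax":0,"ay":0,"az":0,"jaw":0},
  {"dx":-0.005,"dy":0.05,"dz":0,"ax":0,"ay":0,"az":0,"jaw":0},
])

```text
time: 15.62
tool_pos: [0.5494, -0.03, 0.0019]
tcp_rot: [-0.066, 0.669, 0.738, 0.056]
contact_force: [0.5, -0.9, 0.1]
finger_gap: 0.0428
grasp_force: 0.7
```

>>> arm_command([
  {"dx":-0.005,"dy":0.05,"dz":0,"ax":0,"ay":0,"az":0,"jaw":0},
  {"dx":-0.005,"dy":0.05,"dz":0,"ax":0,"ay":0,"az":0,"jaw":0},
  {"dx":-0.005,"dy":0.05,"dz":0,"ax":0,"ay":0,"az":0,"jaw":0},
  {"dx":-0.005,"dy":0.05,"dz":0,"ax":0,"ay":0,"az":0,"jaw":0},
  {"dx":-0.005,"dy":0.05,"dz":0,"ax":0,"ay":0,"az":0,"jaw":0},
])

```text
time: 16.25
tool_pos: [0.5473, -0.0101, 0.0018]
tcp_rot: [-0.066, 0.669, 0.738, 0.056]
contact_force: [0.7, -1.6, -0.7]
finger_gap: 0.0426
grasp_force: 0.7
```

```bash
python3 m.py g
```

```text
tcp dock [-9.2 -1.5] yaw 95.64 z 0.0018
wrist 16521 label dock [39.2  1.7] [59.9 49.4] 5.75 z 0.0467 pitch -3.0
   orange+label [26.7  1.7] [ 95.7 126.2] 5.61
   rail -1 -100 61.5 -69.1
   rail -1 -40 50.0 -54.3
   rail -1 -10 54.5 -56.5
   rail -1 20 53.5 -56.1
   rail -1 50 53.0 -55.9
   rail -1 80 52.2 -55.6
   rail -1 110 50.4 -54.8
   rail 1 -100 69.7 72.8
   rail 1 -70 56.300000000000004 60.2
   rail 1 -40 53.8 58.0
   rail 1 -10 58.9 60.3
   rail 1 20 58.2 60.0
   rail 1 50 57.4 59.9
   rail 1 80 57.0 59.6
   rail 1 110 53.5 58.5
```

>>> arm_command([
  {"dx":-0.003,"dy":0.03,"dz":0,"ax":0,"ay":0,"az":0,"jaw":0},
  {"dx":-0.003,"dy":0.03,"dz":0,"ax":0,"ay":0,"az":0,"jaw":0},
  {"dx":-0.003,"dy":0.03,"dz":0,"ax":0,"ay":0,"az":0,"jaw":0},
  {"dx":-0.003,"dy":0.03,"dz":0,"ax":0,"ay":0,"az":0,"jaw":0},
])

```text
time: 16.8
tool_pos: [0.5464, -0.0006, 0.0018]
tcp_rot: [-0.066, 0.669, 0.738, 0.056]
contact_force: [0.1, -1.1, 0.2]
finger_gap: 0.0428
grasp_force: 0.8
```

```bash
python3 m.py h|head -3
```

```text
tcp dock [ 0.2 -1.5] yaw 95.64 z 0.0018
wrist 15620 label dock [47.7  1.7] [60.4 49.6] 5.46 z 0.0434 pitch -0.1
   orange+label [31.6  1.4] [ 96. 117.] 5.42
```

>>> arm_command([
  {"dx":-0.002,"dy":0.025,"dz":0,"ax":0,"ay":0,"az":0,"jaw":0},
  {"dx":-0.002,"dy":0.025,"dz":0,"ax":0,"ay":0,"az":0,"jaw":0},
  {"dx":-0.003,"dy":0.025,"dz":0,"ax":0,"ay":0,"az":0,"jaw":0},
])

```text
time: 17.23
tool_pos: [0.5459, 0.0054, 0.0018]
tcp_rot: [-0.066, 0.669, 0.738, 0.056]
contact_force: [1.1, -1.5, 0.6]
finger_gap: 0.0427
grasp_force: 0.8
```

>>> arm_command([
  {"dx":-0.002,"dy":0.025,"dz":0,"ax":0,"ay":0,"az":0,"jaw":0},
  {"dx":-0.002,"dy":0.025,"dz":0,"ax":0,"ay":0,"az":0,"jaw":0},
  {"dx":-0.003,"dy":0.025,"dz":0,"ax":0,"ay":0,"az":0,"jaw":0},
])

```text
time: 17.6
tool_pos: [0.5453, 0.0114, 0.0019]
tcp_rot: [-0.066, 0.669, 0.738, 0.056]
contact_force: [0.2, -1.8, 0.3]
finger_gap: 0.0426
grasp_force: 0.8
```

>>> arm_command([
  {"dx":-0.002,"dy":0.025,"dz":0,"ax":0,"ay":0,"az":0,"jaw":0},
  {"dx":-0.002,"dy":0.025,"dz":0,"ax":0,"ay":0,"az":0,"jaw":0},
  {"dx":-0.003,"dy":0.025,"dz":0,"ax":0,"ay":0,"az":0,"jaw":0},
])

```text
time: 17.98
tool_pos: [0.5447, 0.0174, 0.0019]
tcp_rot: [-0.066, 0.669, 0.738, 0.056]
contact_force: [1.1, -1.6, 0.6]
finger_gap: 0.0429
grasp_force: 0.9
```

>>> arm_command([
  {"dx":-0.002,"dy":0.025,"dz":0,"ax":0,"ay":0,"az":0,"jaw":0},
  {"dx":-0.002,"dy":0.025,"dz":0,"ax":0,"ay":0,"az":0,"jaw":0},
])

```text
time: 18.23
tool_pos: [0.5448, 0.0196, 0.0018]
tcp_rot: [-0.064, 0.668, 0.739, 0.055]
contact_force: [-1.2, -10.2, 0.8]
finger_gap: 0.043
grasp_force: 5.0
```

>>> arm_command([
  {"dx":-0.002,"dy":0.0125,"dz":0,"ax":0,"ay":0,"az":0,"jaw":0},
  {"dx":-0.001,"dy":0.0125,"dz":0,"ax":0,"ay":0,"az":0,"jaw":0},
  {"dx":-0.001,"dy":0.0125,"dz":0,"ax":0,"ay":0,"az":0,"jaw":0},
  {"dx":-0.001,"dy":0.0125,"dz":0,"ax":0,"ay":0,"az":0,"jaw":0},
])

```text
time: 18.73
tool_pos: [0.5444, 0.0235, 0.0018]
tcp_rot: [-0.064, 0.669, 0.739, 0.055]
contact_force: [-1.5, -9.5, 0.7]
finger_gap: 0.0429
grasp_force: 4.8
```

>>> arm_command([
  {"dx":-0.002,"dy":0.0125,"dz":0,"ax":0,"ay":0,"az":0,"jaw":0},
  {"dx":-0.001,"dy":0.0125,"dz":0,"ax":0,"ay":0,"az":0,"jaw":0},
])

```text
time: 18.98
tool_pos: [0.5441, 0.0255, 0.0018]
tcp_rot: [-0.064, 0.669, 0.739, 0.055]
contact_force: [-0.0, -10.1, 1.8]
finger_gap: 0.0427
grasp_force: 4.8
```

>>> arm_command([
  {"dx":-0.001,"dy":0.01,"dz":0,"ax":0,"ay":0,"az":0,"jaw":0},
])

```text
time: 19.1
tool_pos: [0.5441, 0.0263, 0.0018]
tcp_rot: [-0.064, 0.668, 0.739, 0.055]
contact_force: [-1.0, -11.5, 0.9]
finger_gap: 0.0426
grasp_force: 6.0
```

>>> arm_command([
  {"dx":-0.001,"dy":0.01,"dz":0,"ax":0,"ay":0,"az":0,"jaw":0},
])

```text
time: 19.23
tool_pos: [0.5442, 0.0263, 0.0018]
tcp_rot: [-0.064, 0.668, 0.739, 0.055]
contact_force: [-1.3, -14.6, 0.7]
finger_gap: 0.0426
grasp_force: 7.5
```

>>> arm_command([
  {"dx":0,"dy":0.004,"dz":0,"ax":0,"ay":0,"az":0,"jaw":0},
])

```text
time: 19.35
tool_pos: [0.5441, 0.0263, 0.0019]
tcp_rot: [-0.064, 0.668, 0.739, 0.055]
contact_force: [-1.6, -16.6, 0.7]
finger_gap: 0.0429
grasp_force: 7.6
```

Now holding it at the stop with about 16 N.

>>> arm_command([
  {"dx":0,"dy":0,"dz":0,"ax":0,"ay":0,"az":0,"jaw":0},
  {"dx":0,"dy":0,"dz":0,"ax":0,"ay":0,"az":0,"jaw":0},
])

```text
time: 19.6
tool_pos: [0.5442, 0.0263, 0.0019]
tcp_rot: [-0.064, 0.668, 0.739, 0.055]
contact_force: [-2.0, -13.9, 0.1]
finger_gap: 0.0426
grasp_force: 7.2
```

>>> arm_command([
  {"dx":0,"dy":0,"dz":0,"ax":0,"ay":0,"az":0,"jaw":0},
  {"dx":0,"dy":0,"dz":0,"ax":0,"ay":0,"az":0,"jaw":0},
  {"dx":0,"dy":0,"dz":0,"ax":0,"ay":0,"az":0,"jaw":0},
])

```text
time: 19.98
tool_pos: [0.5441, 0.0263, 0.0018]
tcp_rot: [-0.064, 0.668, 0.739, 0.055]
contact_force: [-1.8, -15.0, 1.0]
finger_gap: 0.0426
grasp_force: 7.1
```

>>> arm_command([
  {"dx":0,"dy":0.004,"dz":0,"ax":0,"ay":0,"az":0,"jaw":0},
  {"dx":0,"dy":0,"dz":0,"ax":0,"ay":0,"az":0,"jaw":0},
  {"dx":0,"dy":0,"dz":0,"ax":0,"ay":0,"az":0,"jaw":0},
])

```text
time: 20.35
tool_pos: [0.5441, 0.0263, 0.0018]
tcp_rot: [-0.064, 0.668, 0.739, 0.055]
contact_force: [-2.8, -15.8, 1.2]
finger_gap: 0.0428
grasp_force: 7.8
```

>>> arm_command([
  {"dx":0,"dy":0,"dz":0,"ax":0,"ay":0,"az":0,"jaw":0},
  {"dx":0,"dy":0,"dz":0,"ax":0,"ay":0,"az":0,"jaw":0},
  {"dx":0,"dy":0,"dz":0,"ax":0,"ay":0,"az":0,"jaw":0},
])

```text
time: 20.72
tool_pos: [0.5441, 0.0263, 0.0018]
tcp_rot: [-0.064, 0.668, 0.739, 0.055]
contact_force: [-3.1, -16.2, 1.8]
finger_gap: 0.0427
grasp_force: 7.8
```

>>> arm_command([
  {"dx":0.002,"dy":-0.02,"dz":0,"ax":0,"ay":0,"az":0,"jaw":0},
  {"dx":0.004,"dy":-0.05,"dz":0,"ax":0,"ay":0,"az":0,"jaw":0},
  {"dx":0.02,"dy":-0.2,"dz":0,"ax":0,"ay":0,"az":0,"jaw":0},
  {"dx":0.04,"dy":-0.4,"dz":0.1,"ax":0,"ay":0,"az":0,"jaw":0},
  {"dx":0.04,"dy":-0.4,"dz":0.5,"ax":0,"ay":0,"az":0,"jaw":0},
  {"dx":0,"dy":-0.3,"dz":0.6,"ax":0,"ay":0,"az":0,"jaw":0},
  {"dx":0,"dy":0,"dz":0.6,"ax":0,"ay":0,"az":0,"jaw":0},
  {"dx":0,"dy":0,"dz":0,"ax":0,"ay":0,"az":0,"jaw":0},
  {"dx":0,"dy":0,"dz":0,"ax":0,"ay":0,"az":0,"jaw":0},
])

```text
time: 21.85
tool_pos: [0.5516, -0.0802, 0.1455]
tcp_rot: [-0.066, 0.669, 0.738, 0.056]
contact_force: [0.3, -0.5, -0.9]
finger_gap: 0.0428
grasp_force: 0.0
```

```bash
python3 m.py k
python3 - <<'E'
from h import *
p,_=look("side","kside")
w=cv2.imread("pics/kwrist.png");cv2.imwrite("pics/kk.png",np.hstack([cv2.resize(w,(400,250)),cv2.resize(cv2.imread("pics/kside.png"),(400,250))]))
E
```

```text
tcp dock [-79.5   1.1] yaw 95.63 z 0.1455
wrist 4130 label dock [73.8  1.7] [59.1 49.4] 5.66 z 0.0433 pitch -0.1
   orange+label [60.2  1.7] [95.6 59.6] 5.57
   rail -1 -100 60.900000000000006 -68.3
   rail -1 -70 52.2 -59.9
   rail -1 -40 50.4 -54.3
   rail -1 -10 50.6 -54.0
   rail -1 20 50.3 -54.3
   rail -1 50 50.6 -54.5
   rail -1 80 51.0 -54.4
   rail 1 -100 64.8 72.1
   rail 1 -70 56.800000000000004 63.8
   rail 1 -40 54.5 58.0
   rail 1 -10 54.5 57.7
   rail 1 20 54.0 57.9
   rail 1 50 54.1 57.8
   rail 1 80 54.0 57.8
   lip [-10.7  -7.6  -3.9]
```

View pics/kk.png

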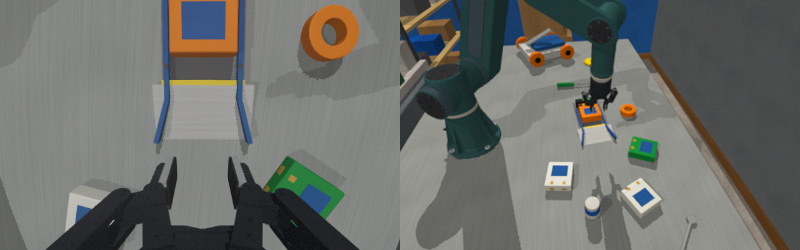

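The pack lies flat in the bay, square between the rails, at wrist half (203,25) and side half (590,113). The arm is clear, and the wheel, jar and other packs look as they were at the start.

```bash
python3 -c "
from plant import env
print(env.sign_off())"
```

```text
the job is handed in; nothing more can be done
None
```

The job is handed in: the orange pack lies flat in the bay, pressed home to the connector's stop at about 16 N for over half a second and released, with the other things on the bench left alone and no force reading above about 17 N.

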